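# Unlock the cam and slide a clay lamp in between the scrubbing brushes

## Robot

A 6-joint arm with a two-finger parallel gripper is mounted at the origin on the work surface. World frame = base frame: x ahead of the robot, y to its left, z up, the work surface at z = 0. Lengths are in m, angles in rad, forces in N, time in s.
With the tool pointing down it reaches from about 0.35 to 0.775 m from the base axis. Payload 7.3 kg.
Tool frame: the origin (TCP) lies at the very end of the fingers, on their centre line; the grasp point (between the pads) lies 19 mm behind it; z points along the fingers, y is the line along which they close (so a half turn about z gives the same grasp; the last joint's range is limited). The gripper opens to 92 mm and grips with 3 to 60 N. Pads are 19 mm wide; open, the fingers measure 130 mm over their backs; the gripper's body (75 mm by 190 mm) begins 47 mm behind the grasp point.
Start: joints at [1.195, 0.342, 1.524, -0, 1.275, -0.146], TCP at [0.12, 0.511, 0.227] pointing down, gripper open.
Joint ranges: [-2.53, 2.53], [-0.77, 2.02], [0.04, 2.7], [-1, 4.14], [0.28, 2.66], [-3.11, 3.11]. Speed limits (rad/s): [2.57, 2.57, 3.14, 3.14, 3.14, 3.14].

## Interface

Orientations are given as [roll, pitch, yaw] about the fixed x, y, z axes, in that order (R = Rz(yaw) Ry(pitch) Rx(roll)).
In Python, from cell import robot gives the robot as it stands.
- The arm moves only by the tool apply_moves, never from a script. Its argument "rows" is a list of rows, each an object with "xyz": the shift along the tool's x, y, z in mm, a list of three; "turn": the turn about the tool's z in rad. A call has 1 to 10 rows; each row shifts and turns the commanded pose from where the row before left it, along the tool's axes as they then stand; what a row does not reach is not made up. A row lasts 1/8 s, in which the tool goes at most 62.5 mm and 10.7 degrees, less where a joint would pass 70% of its speed; a pose out of reach is approached as far as the arm can. A call with a gripper value outside its range is refused whole. "gripper" is the opening, from 0 (shut) to 1 (fully open), set as the call begins (left out, the last holds). The fingers move at their own pace and stop on an object; "newtons" is the grip in N (left out, the last holds). Time passes only in rows, so rows that do not move let the fingers close. It gives the time, the measured TCP pose, the force and the opening at its end, in the units of the state.
- robot.observe(): the state, without advancing time (a new reading comes with each control period).
- robot.read_camera(name): name is "scene" or "top"; returns a dict with "frame" (480x640x3 uint8, blue, green, red), "mtx" (3x3 intrinsics, pixels), "R" (3x3) and "t" (3): a world point X has camera coordinates R X + t. Camera axes: x right, y down, z forward; pixel columns grow to the right and rows downward; lengths in m; the calibration is good to about 2 mm. A picture is of the moment at which its call begins. There is no depth.
- robot.hand_in(): hands the job in, once; it reports no verdict.
The state is a dict: "time": time; "qpos": joint angles; "qvel": joint speeds; "joint_efforts": joint torques, N m; "tool_pos": TCP position; "tool_rot": TCP orientation; "contact_force": force on the tool from outside, world axes, zero at the start; "torque": the same for the moment, N m; "opening": finger opening in m.
Only numpy, scipy, OpenCV 4.12 (cv2) and the standard library are available. Lean on these libraries where they do the work, as an engineer would, in place of code of your own. Each camera call takes 0.05 s, during which the arm holds its last target. There are 200 camera calls.

## Task

A used clay lamp waits on the carriage of the scrubbing jig, held back by the eccentric cam. First push the cam's upright peg round, either way, until the cam's low point faces the carriage squarely; only then push the carriage by its upright end plate all the way forward to its stop, so that the lamp stands between the brushes. Nothing is to be picked up: do not touch the lamp, leave it standing in its seat, leave the spare lamps and the scraper where they are, and finish clear of everything.

Things in the scene. Friction and masses are not known exactly. Their poses are not given: they have to be found in the camera images.
- jig: Scrubbing jig, fixed on the stone ledge: dark wooden board 330 x 150 mm, 12 mm thick. Origin at ledge height (z = 0) on its middle line; +x = the way the carriage slides forward (roughly the robot's left), +z up. In order along x: end plate, lamp, follower bar with T head, cam. Two brush blocks (x -80 to -10, |y| 43 to 77, top 85 mm above the ledge) flank the track.
- carriage (a joint): Forward travel of the carriage along the jig's +x, m: 0 = back (start), 0.045 = fully forward at its stop. About 3 N of friction; stays where it is left. Aluminium deck 90 x 70 mm, upright end plate at its rear, in front a steel follower bar with a flat T head 64 mm wide, which runs into the cam's edge unless the cam's low point faces it.
- push_face (a point): Middle of the rear (outer) face of the carriage's upright aluminium end plate, the place to push: plate 70 mm wide, 8 mm thick, from 18 to 94 mm above the ledge; this point is 69 mm above the ledge. The face looks along the jig's -x. It moves with the carriage; free space behind it.
- cam (a joint): Cam angle about its upright pivot, rad, counter-clockwise positive from above. 0 = high lobe and peg point straight at the carriage (jig's -x), blocking it; +3.14 or -3.14 = lobe and peg point straight away from it (jig's +x): the low point faces the carriage squarely. Stops at +3.25 and -3.25; starts between -1.8 and 1.8. Needs about 0.28 Nm (5 N at the peg); stays where left.
- cam_pivot (a point): On the cam's pivot axis, top of its small dark boss, 50 mm above the ledge, 80 mm along the jig's +x from its origin. The cam is a steel disc, 90 mm diameter, 20 to 40 mm above the ledge, its centre 22 mm off the pivot: edge 67 mm from the pivot at the high lobe, 23 mm at the low point.
- peg_top (a point): Centre of the top of the cam's upright peg, a dark steel pin of 16 mm diameter standing on the high lobe, 55 mm from the pivot, from 40 to 87 mm above the ledge. It goes round with the cam.
- seat (a point): Centre of the floor of the round lamp seat on the carriage (aluminium ring, 60 mm outside diameter, 9 mm deep inside), 30 mm above the ledge, 50 mm ahead of the end plate's rear face.
- lamp_mid (a point): Middle (33 mm above its foot) of the used clay lamp standing in the seat: a stemmed terracotta dish 72 mm across and 67 mm high, about 0.15 kg. Its top is 97 mm above the ledge. Not to be touched.
- spare_a_mid (a point): Middle of the larger spare clay lamp, standing on the ledge on the far side of the jig: 79 mm across, 73 mm high. Leave alone.
- spare_b_mid (a point): Middle of the smaller spare clay lamp, standing on the ledge on the far side of the jig: 65 mm across, 60 mm high. Leave alone.
- scraper: Flat scraper with a wooden handle, 190 mm long, lying on the ledge to the robot's right of the jig. Leave alone.
Things that resemble listed ones, but are neither listed nor needed, are in the scene too. What is shaped like the part that bears lamp_mid but black, blue or yellow is not meant.

How it is judged:
On the way, in this order (a step that is already met when the one before it is completed fails the run):
1. the cam's low point faces the carriage (within 0.5 rad) while the carriage is still back (under 8 mm of travel) ((value of joint cam above 2.64 rad or value of joint cam below -2.64 rad) and value of joint carriage below 0.008 m), for 0.2 s.
2. the carriage is pushed fully forward (at least 42 of 45 mm) (value of joint carriage above 0.042 m), for 0.2 s.
At the end, for the whole second after the job is handed in: The carriage is fully forward (at least 42 of its 45 mm) and at rest, the cam's low point faces it within 0.5 rad, and the lamp stands upright in its seat (within 10 mm of its centre, tilt under 0.15 rad) (value of joint carriage above 0.042 m and (value of joint cam above 2.64 rad or value of joint cam below -2.64 rad) and horizontal distance between lamp_mid and seat below 0.01 m and z of lamp_mid in the frame of seat below 0.04 m and angle between lamp_mid's own z axis and vertical below 0.15 rad and velocity of joint carriage below 0.005 m/s); the robot touches nothing.
It fails at once if the carriage is pushed (more than 8 mm) before the cam's low point faces it (value of joint carriage above 0.008 m and value of joint cam between -2.64 and 2.64 rad).
It fails at once if the lamp on the carriage is touched by the robot (contact force between lamp and the fingers above 0.5 N or contact force between lamp and the arm above 0.5 N).
It fails at once if the lamp is lifted out of its seat or tipped (z of lamp_mid in the frame of seat above 0.045 m or angle between lamp_mid's own z axis and vertical above 0.4 rad or horizontal distance between lamp_mid and seat above 0.02 m).
It fails at once if a spare lamp or the scraper is disturbed (moved more than 20 mm) (distance of any of spare_a_mid, spare_b_mid, scraper from where it was at the start of the episode above 0.02 m).
It also fails if it takes over 64 s, if anything falls off the work surface, if the arm or the gripper's body presses on something with over 40 N, if the wrist force passes 120 N, or if a joint passes its speed limit or range.

## Working session

There is one attempt and no reset: what is moved stays moved. The work goes in short steps, Python scripts to look and compute and a tool call to move; the robot and the scene stay as the last step left them, time stands still between calls to the robot, and variables do not carry over. Pictures are saved under pics/ and viewed, on a budget of 10 in all, crops included, one or two more only if the job needs it, and the job is handed in when it is done.

Besides the shell and the picture viewer there is one more tool, called after "Emit:" as name(argument=value, ...), one argument or row to a line, values as JSON. apply_moves: Moves the arm, as the interface text tells. Its arguments: {"type":"object","properties":{"rows":{"type":"array"},"gripper":{"type":"number"},"newtons":{"type":"number"}},"required":["rows"]}

```bash
mkdir -p pics; ls; cat > h.py <<'E'
import numpy as np,cv2
from cell import robot
def ray(c,u,v,z):
    d=c["R"].T@np.linalg.inv(c["mtx"])@np.array([u,v,1.0]); o=-c["R"].T@c["t"]
    return o+d*(z-o[2])/d[2]
def proj(c,X):
    p=c["mtx"]@(c["R"]@np.array(X,float)+c["t"]); return p[:2]/p[2]
E
python3 - <<'E'
from h import *
s=robot.observe(); print(s["time"],s["tool_pos"],s["tool_rot"])
for n in("scene","top"):
    c=robot.read_camera(n); cv2.imwrite(f"pics/{n}0.png",c["frame"]); print(n,-c["R"].T@c["t"])
E
```

```text
pics
0.0 [0.11938901 0.51080751 0.22604004] [-3.14004610e+00 -2.29674549e-04  2.91178493e+00]
scene [0.78559898 0.29230389 0.76799584]
top [ 0.48961612 -0.06622322  0.79071146]
```

View pics/scene0.png

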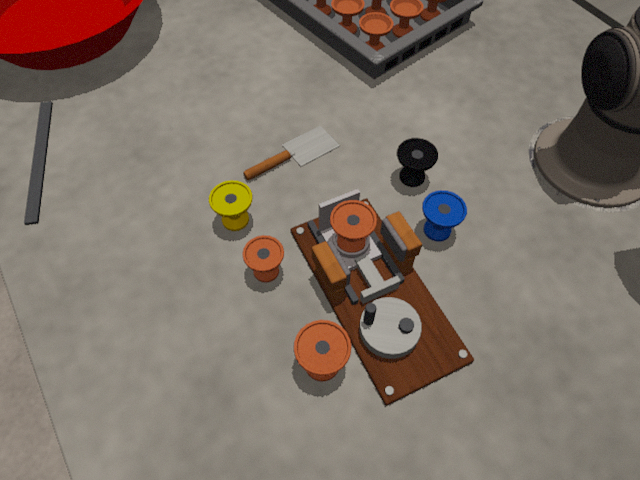

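View pics/top0.png

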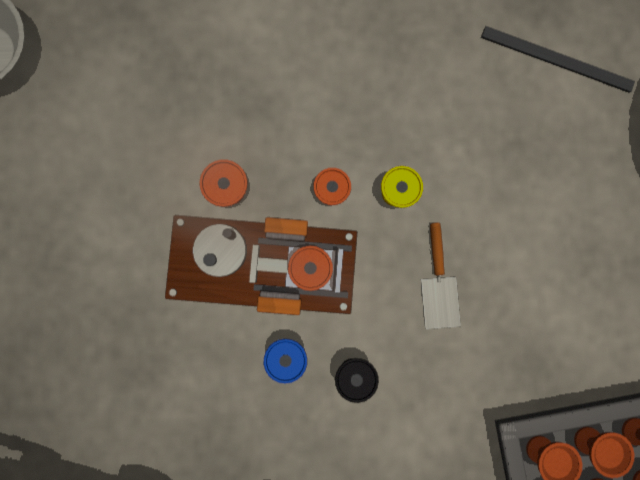

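Scene view: peg at (370,314), pivot boss at (406,325), used lamp at (353,222) with the end plate at (340,205). Top view: peg at (229,234), boss at (210,260), used lamp at (310,268).

Candidates for the used lamp in the top view are orange (223,183) and (332,187), which are the spares, yellow (402,187), blue (286,360), black (357,380), and orange lamps in the crate (560,463). The one on the carriage at (310,268) is the right one. For the peg there are two dark spots. The tall one in the scene view, (370,314), is the peg, and the spot on the board's midline is the boss.

```bash
python3 - <<'E'
from h import *
c=robot.read_camera("top"); s=robot.read_camera("scene")
P=lambda u,v,z:ray(c,u,v,z)
# bright screws on the board, refined by blobs
g=c["frame"].min(2)
def ref(u,v):
    w=g[v-7:v+8,u-7:u+8].astype(float); w=(w>w.max()*.75); y,x=np.nonzero(w); return u-7+x.mean(),v-7+y.mean()
pts=[P(*ref(u,v),.013)[:2] for u,v in((180,222),(173,293),(349,237),(344,307))]
A,B,C,D=pts; print(pts)
ex=(A+B-C-D); ex/=np.linalg.norm(ex); O=(A+B+C+D)/4; ey=np.array([-ex[1],ex[0]])
print("centre",O,"ex",ex,"yaw",np.arctan2(ex[1],ex[0]))
# dark blobs on the cam disc
for cam,n,box in((c,"top",(190,220,250,280)),(s,"scene",(355,295,425,360))):
    x0,y0,x1,y1=box; f=cam["frame"][y0:y1,x0:x1]; m=(f.max(2)<95).astype(np.uint8)
    k,l,st,ce=cv2.connectedComponentsWithStats(m)
    for i in range(1,k):
        if 25<st[i,4]<900: print(n,st[i],ce[i]+[x0,y0])
print("boss",P(210,260,.05), "pred", O+.08*ex, "scene boss",ray(s,406,325,.05))
print("peg scene top",ray(s,370,308,.087),"peg top",P(230,233,.087))
a=cv2.resize(c["frame"][200:320,160:360],None,fx=3,fy=3,interpolation=2)
b=cv2.resize(s["frame"][180:400,290:480],None,fx=2,fy=2,interpolation=2)[:360]
b=cv2.resize(b,(200,360*200//380)) if 0 else b
im=np.zeros((600,800,3),np.uint8); im[:300,:500]=cv2.resize(a,(500,300)); im[300:600,:380]=b[60:360]
cv2.imwrite("pics/crop1.png",im)
E
```

```text
[array([0.58262565, 0.15247631]), array([0.45901533, 0.16547898]), array([ 0.55105651, -0.14694871]), array([ 0.42737284, -0.13432913])]
centre [0.50501758 0.00916936] ex [0.10490547 0.9944822 ] yaw 1.4656974795891904
top [ 33   9  13  11 101] [229.11881188 233.66336634]
top [ 13  34  14  12 132] [209.75       259.40151515]
scene [  0   0  35  32 482] [367.15145228 307.05394191]
scene [48  3 22 29 69] [416.52173913 311.69565217]
scene [  0  23  70  42 811] [383.61652281 349.51911221]
scene [ 43  23  16  16 187] [405.7540107  325.51336898]
boss [0.51239892 0.09159562 0.05      ] pred [0.51341002 0.08872793] scene boss [0.51384478 0.09692656 0.05      ]
peg scene top [0.55514841 0.06024435 0.087     ] peg top [0.55403411 0.05157588 0.087     ]
```

View pics/crop1.png

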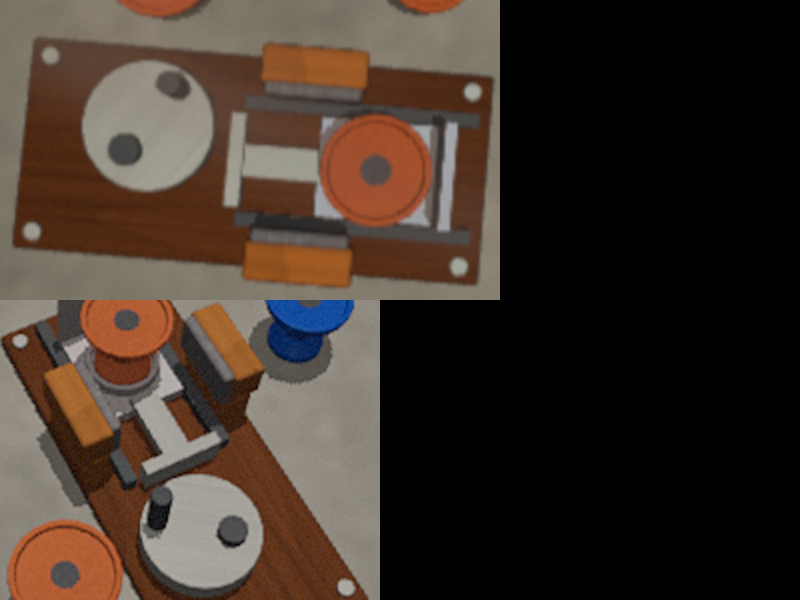

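Top crop: the peg's top is at about (226,231) and it leans away from the camera. With the scene view this puts the pivot at about (0.513, 0.094), the peg at about (0.556, 0.059) and the cam at about +1.0 rad. I'll straddle the peg with the fingers, tool x radial, and take it round counter-clockwise by about 2.15 rad.

Emit:
apply_moves(
  rows=[
    {"xyz": [-44, -28, 0], "turn": 0},
    {"xyz": [-44, -28, 0], "turn": 0},
    {"xyz": [-44, -28, 0], "turn": 0},
    {"xyz": [-44, -28, 0], "turn": 0},
    {"xyz": [-44, -28, 0], "turn": 0},
    {"xyz": [-44, -29, 0], "turn": 0},
    {"xyz": [-44, -29, 0], "turn": 0},
    {"xyz": [-44, -29, 0], "turn": 0},
    {"xyz": [-44, -29, 0], "turn": 0},
    {"xyz": [-44, -29, 0], "turn": 0},
  ],
  gripper=0.5,
)

```text
time: 1.45
tool_pos: [0.4841, 0.132, 0.2267]
tool_rot: [3.141, -0.0, 2.912]
contact_force: [0.1, 1.0, -0.2]
opening: 0.046
```

Emit:
apply_moves(
  rows=[
    {"xyz": [-44, -28, 0], "turn": 0},
    {"xyz": [-44, -28, 0], "turn": 0},
    {"xyz": [0, 0, 0], "turn": 0.18},
    {"xyz": [0, 0, 0], "turn": 0.18},
    {"xyz": [0, 0, 0], "turn": 0.18},
    {"xyz": [0, 0, 0], "turn": 0.18},
    {"xyz": [0, 0, 0], "turn": 0.18},
    {"xyz": [0, 0, 0], "turn": 0.18},
    {"xyz": [0, 0, 0], "turn": 0.18},
    {"xyz": [0, 0, 0], "turn": 0.18},
  ],
)

```text
time: 2.7
tool_pos: [0.5559, 0.0589, 0.2265]
tool_rot: [-3.141, -0.0, 1.466]
contact_force: [-0.0, -0.1, 0.2]
opening: 0.0459
```

Emit:
apply_moves(
  rows=[
    {"xyz": [0, 0, 0], "turn": 0.18},
    {"xyz": [0, 0, 0], "turn": 0.18},
    {"xyz": [0, 0, 0], "turn": 0.18},
    {"xyz": [0, 0, 0], "turn": 0.18},
    {"xyz": [0, 0, 0], "turn": 0.18},
    {"xyz": [0, 0, 0], "turn": 0.18},
    {"xyz": [0, 0, 0], "turn": 0.18},
    {"xyz": [0, 0, 0], "turn": 0.18},
    {"xyz": [0, 0, 0], "turn": 0.18},
    {"xyz": [0, 0, 0], "turn": 0.18},
  ],
)

```text
time: 3.95
tool_pos: [0.5559, 0.0589, 0.2265]
tool_rot: [3.142, 0.001, -0.334]
contact_force: [-0.3, -0.5, -0.1]
opening: 0.0458
```

Emit:
apply_moves(
  rows=[
    {"xyz": [0, 0, 30], "turn": 0.18},
    {"xyz": [0, 0, 40], "turn": 0.17},
    {"xyz": [0, 0, 40], "turn": 0},
    {"xyz": [0, 0, 10], "turn": 0},
    {"xyz": [0, 0, 0], "turn": 0},
  ],
)

```text
time: 4.58
tool_pos: [0.5562, 0.0589, 0.1069]
tool_rot: [3.141, 0.0, -0.678]
contact_force: [0.5, -0.0, 0.8]
opening: 0.0459
```

```bash
python3 - <<'E'
from h import *
print(robot.observe()["tool_pos"])
s=robot.read_camera("scene"); print(proj(s,[.556,.059,.087]))
cv2.imwrite("pics/p4.png",cv2.resize(s["frame"][180:400,260:500],None,fx=3,fy=2.7*1,interpolation=2)[:600])
E
```

```text
[0.5561683  0.05892315 0.10688229]
[368.98629728 307.59926844]
```

View pics/p4.png

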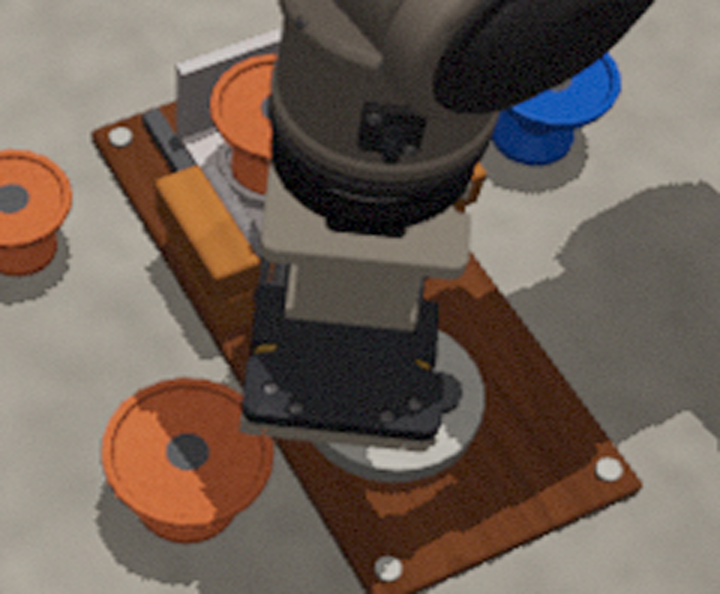

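```bash
python3 - <<'E'
from h import *
s=robot.read_camera("scene"); o=robot.observe(); T=o["tool_pos"]; y=o["tool_rot"][2]
xt=np.array([np.cos(y),np.sin(y),0]); yt=np.array([np.sin(y),-np.cos(y),0])
pr=lambda p:(proj(s,p)-[260,180])*[3,2.7]
for h in(0,.019,.04,.066):
  for b in(.023,.042,.065,.095):
    print(h,b,[pr(T+[0,0,h]-b*yt+a*xt).round() for a in(-.0375,-.0095,.0095,.0375)])
E
```

```text
0 0.023 [array([409., 378.]), array([346., 371.]), array([304., 367.]), array([241., 361.])]
0 0.042 [array([408., 414.]), array([343., 407.]), array([300., 403.]), array([237., 396.])]
0 0.065 [array([405., 459.]), array([340., 452.]), array([296., 447.]), array([231., 440.])]
0 0.095 [array([402., 520.]), array([335., 513.]), array([290., 508.]), array([224., 500.])]
0.019 0.023 [array([415., 362.]), array([350., 355.]), array([307., 351.]), array([243., 344.])]
0.019 0.042 [array([413., 398.]), array([348., 392.]), array([303., 387.]), array([238., 380.])]
0.019 0.065 [array([411., 444.]), array([344., 437.]), array([299., 432.]), array([233., 425.])]
0.019 0.095 [array([408., 506.]), array([339., 499.]), array([293., 494.]), array([225., 486.])]
0.04 0.023 [array([421., 343.]), array([355., 336.]), array([310., 332.]), array([245., 325.])]
0.04 0.042 [array([419., 380.]), array([352., 373.]), array([307., 369.]), array([240., 362.])]
0.04 0.065 [array([417., 427.]), array([349., 420.]), array([302., 415.]), array([235., 408.])]
0.04 0.095 [array([414., 490.]), array([344., 483.]), array([296., 478.]), array([227., 470.])]
0.066 0.023 [array([430., 319.]), array([361., 312.]), array([315., 307.]), array([247., 300.])]
0.066 0.042 [array([428., 357.]), array([358., 350.]), array([311., 345.]), array([242., 338.])]
0.066 0.065 [array([426., 404.]), array([355., 397.]), array([307., 392.]), array([237., 385.])]
0.066 0.095 [array([423., 470.]), array([350., 462.]), array([301., 457.]), array([229., 449.])]
```

The view shows the gripper's body, which is 190 mm long, hiding the fingers and the peg. Nothing else is near it. I'll go down slowly and watch the force.

Emit:
apply_moves(
  rows=[
    {"xyz": [0, 0, 7], "turn": 0},
    {"xyz": [0, 0, 7], "turn": 0},
    {"xyz": [0, 0, 7], "turn": 0},
    {"xyz": [0, 0, 7], "turn": 0},
    {"xyz": [0, 0, 0], "turn": 0},
  ],
)

```text
time: 5.3
tool_pos: [0.5555, 0.0589, 0.0779]
tool_rot: [3.141, 0.001, -0.678]
contact_force: [-0.5, -0.2, 0.3]
opening: 0.0456
```

Emit:
apply_moves(
  rows=[
    {"xyz": [0, 0, 6], "turn": 0},
    {"xyz": [0, 0, 6], "turn": 0},
    {"xyz": [0, 0, 5], "turn": 0},
    {"xyz": [0, 0, 0], "turn": 0},
    {"xyz": [0, 0, 0], "turn": 0},
    {"xyz": [0, 0, 0], "turn": 0},
    {"xyz": [0, 0, 0], "turn": 0},
  ],
  gripper=0.1,
  newtons=3,
)

```text
time: 6.18
tool_pos: [0.5551, 0.0584, 0.0612]
tool_rot: [3.14, 0.001, -0.678]
contact_force: [-1.3, -5.3, -4.7]
opening: 0.0154
```

The opening stopped at 15.4 mm, so the peg is between the pads. I'll ease the grip and take it round the arc.

Emit:
apply_moves(
  rows=[
    {"xyz": [0, 0, 0], "turn": 0},
    {"xyz": [-0.4, -6.6, 0], "turn": -0.12},
    {"xyz": [-0.4, -6.6, 0], "turn": -0.12},
    {"xyz": [-0.4, -6.6, 0], "turn": -0.12},
    {"xyz": [-0.4, -6.6, 0], "turn": -0.12},
    {"xyz": [-0.4, -6.6, 0], "turn": -0.12},
    {"xyz": [-0.4, -6.6, 0], "turn": -0.12},
    {"xyz": [0, 0, 0], "turn": 0},
  ],
  gripper=0.23,
)

```text
time: 7.18
tool_pos: [0.5686, 0.0957, 0.0621]
tool_rot: [3.141, -0.001, 0.042]
contact_force: [-0.4, -5.6, -0.9]
opening: 0.0222
```

Emit:
apply_moves(
  rows=[
    {"xyz": [-0.4, -6.6, 0], "turn": -0.12},
    {"xyz": [-0.4, -6.6, 0], "turn": -0.12},
    {"xyz": [-0.4, -6.6, 0], "turn": -0.12},
    {"xyz": [-0.4, -6.6, 0], "turn": -0.12},
    {"xyz": [-0.4, -6.6, 0], "turn": -0.12},
    {"xyz": [-0.4, -6.6, 0], "turn": -0.12},
    {"xyz": [0, 0, 0], "turn": 0},
  ],
)

```text
time: 8.05
tool_pos: [0.5543, 0.1316, 0.0622]
tool_rot: [3.139, -0.003, 0.759]
contact_force: [4.2, -3.7, -3.7]
opening: 0.0215
```

Emit:
apply_moves(
  rows=[
    {"xyz": [-0.4, -6.6, 0], "turn": -0.12},
    {"xyz": [-0.4, -6.6, 0], "turn": -0.12},
    {"xyz": [-0.4, -6.6, 0], "turn": -0.12},
    {"xyz": [-0.4, -6.6, 0], "turn": -0.12},
    {"xyz": [-0.4, -6.6, 0], "turn": -0.12},
    {"xyz": [-0.4, -6.6, 0], "turn": -0.12},
    {"xyz": [0, 0, 0], "turn": 0},
  ],
)

```text
time: 8.93
tool_pos: [0.5198, 0.1491, 0.0624]
tool_rot: [3.137, -0.002, 1.478]
contact_force: [5.6, 1.6, -4.5]
opening: 0.0252
```

Emit:
apply_moves(
  rows=[
    {"xyz": [0, 0, 0], "turn": 0},
    {"xyz": [0, 0, 0], "turn": 0},
    {"xyz": [0, 0, -20], "turn": 0},
    {"xyz": [0, 0, -40], "turn": 0},
    {"xyz": [0, 0, -50], "turn": 0},
    {"xyz": [0, 0, -30], "turn": 0},
    {"xyz": [0, 0, 0], "turn": 0},
  ],
  gripper=0.5,
)

```text
time: 9.8
tool_pos: [0.519, 0.1487, 0.2043]
tool_rot: [3.137, -0.002, 1.48]
contact_force: [0.3, 0.5, 0.7]
opening: 0.046
```

```bash
python3 - <<'E'
from h import *
ex=np.array([.1049,.9945,0]);ey=np.array([-.9945,.1049,0])
c=robot.read_camera("top"); s=robot.read_camera("scene")
a=cv2.imread("pics/top0.png")[225:320,325:360]
f=a.astype(int); m=((f.min(2)>150)).astype(np.uint8); k,l,st,ce=cv2.connectedComponentsWithStats(m)
for i in range(1,k):
    if st[i,4]>20: 
        p=ce[i]+[325,225]; print(st[i],p,ray(c,*p,.094))
print(robot.observe()["tool_pos"])
im=np.zeros((480,800,3),np.uint8); im[:,:400]=cv2.resize(s["frame"][160:400,280:480],(400,480)); im[:300,400:]=cv2.resize(c["frame"][200:320,160:360],(400,300))[:300]
cv2.imwrite("pics/p5.png",im)
E
```

```text
[ 11  25   7  42 163] [338.6809816  269.67484663] [ 0.49163109 -0.12150672  0.094     ]
[ 1 26  6  7 22] [329.54545455 253.04545455] [ 0.51843339 -0.10751819  0.094     ]
[ 0 57  6  8 25] [327.48 286.36] [ 0.46553256 -0.1030497   0.094     ]
[0.5174098  0.14843557 0.20118158]
```

View pics/p5.png

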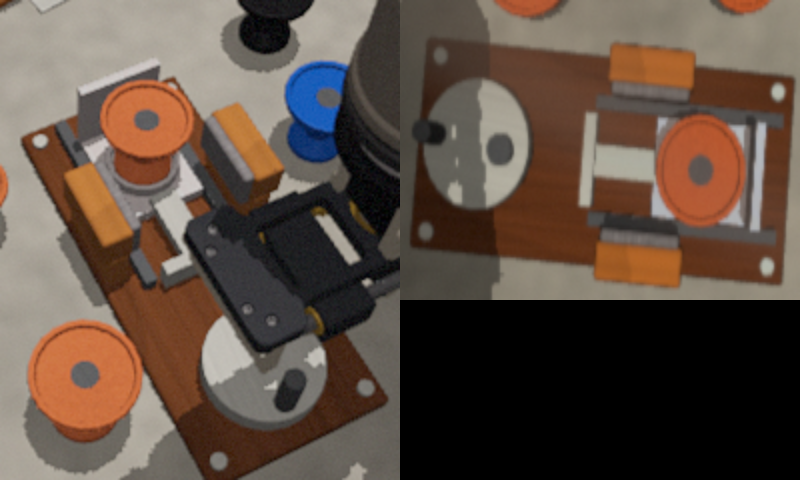

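The cam is round: in the right-hand crop the peg's top is at (420,130) and the boss at (500,150). The carriage is still back and the lamp is seated. Next I'll check the cam angle and plan the push.

```bash
python3 - <<'E'
from h import *
c=robot.read_camera("top"); ex=np.array([.1049,.9945]);ey=np.array([-ex[1],ex[0]])
p=ray(c,170.5,252,.087)[:2]; b=np.array([.513,.0935]); d=p-b
print(p,np.linalg.norm(d),"cam-pi",np.arctan2(d@ey,d@ex))
pl=np.array([.4916,-.1215]); print("plate in jig about pivot",(pl-b)@ex,(pl-b)@ey)
f=pl-.004*ex; print("rear face",f)
o=robot.observe(); y=o["tool_rot"][2]; T=o["tool_pos"][:2]
xt=np.array([np.cos(y),np.sin(y)]); yt=np.array([np.sin(y),-np.cos(y)])
g=f-.060*ex; print("goal",g,"tool mm",1e3*(g-T)@xt,1e3*(g-T)@yt,"yaw err",y-np.arctan2(ex[1],ex[0]))
E
```

```text
[0.5252625  0.14632384] 0.05422847169617328 cam-pi -0.12300786523199242
plate in jig about pivot -0.21606236 -0.0012711999999999665
rear face [ 0.4911804 -0.125478 ]
goal [ 0.4848864 -0.185148 ] tool mm -335.05551135520466 -2.24539607685327 yaw err 0.015452199214985418
```

Emit:
apply_moves(
  rows=[
    {"xyz": [-30, 0, 0], "turn": 0},
    {"xyz": [-48, 0, 0], "turn": 0},
    {"xyz": [-48, 0, 0], "turn": 0},
    {"xyz": [-48, 0, 0], "turn": 0},
    {"xyz": [-48, 0, 0], "turn": 0},
    {"xyz": [-48, 0, 0], "turn": 0},
    {"xyz": [-40, 0, 0], "turn": 0},
    {"xyz": [-25, -2, 0], "turn": 0.015},
    {"xyz": [0, 0, 0], "turn": 0},
    {"xyz": [0, 0, 0], "turn": 0},
  ],
  gripper=0,
)

```text
time: 11.2
tool_pos: [0.4858, -0.1842, 0.2007]
tool_rot: [-3.14, -0.001, 1.467]
contact_force: [-0.3, 0.2, -0.4]
opening: 0.0008
```

Emit:
apply_moves(
  rows=[
    {"xyz": [0, 0, 35], "turn": 0},
    {"xyz": [0, 0, 40], "turn": 0},
    {"xyz": [0, 0, 40], "turn": 0},
    {"xyz": [0, 0, 20], "turn": 0},
    {"xyz": [0, 0, 8], "turn": 0},
    {"xyz": [0, 0, 0], "turn": 0},
  ],
)

```text
time: 11.95
tool_pos: [0.4864, -0.1844, 0.0587]
tool_rot: [-3.141, -0.0, 1.468]
contact_force: [0.0, 0.0, 0.2]
opening: 0.0006
```

```bash
python3 - <<'E'
from h import *
c=robot.read_camera("top"); s=robot.read_camera("scene"); print(robot.observe()["tool_pos"])
im=np.zeros((480,800,3),np.uint8); im[:,:400]=cv2.resize(s["frame"][130:370,250:450],(400,480)); im[:,400:]=cv2.resize(c["frame"][180:420,260:460],(400,480))
cv2.imwrite("pics/p6.png",im)
E
```

```text
[ 0.48679175 -0.18499788  0.05955267]
```

View pics/p6.png

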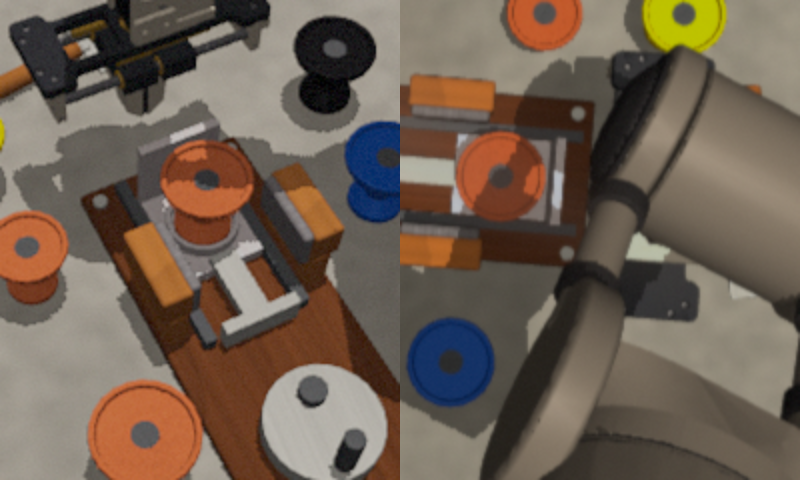

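The gripper is behind the end plate, which is at (180,160) in the left half. The way is clear, and the lamp is seated. I'll approach, then push.

Emit:
apply_moves(
  rows=[
    {"xyz": [15, 0, 0], "turn": 0},
    {"xyz": [15, 0, 0], "turn": 0},
    {"xyz": [10, 0, 0], "turn": 0},
    {"xyz": [4, 0, 0], "turn": 0},
    {"xyz": [4, 0, 0], "turn": 0},
    {"xyz": [4, 0, 0], "turn": 0},
    {"xyz": [4, 0, 0], "turn": 0},
    {"xyz": [0, 0, 0], "turn": 0},
  ],
)

```text
time: 13.05
tool_pos: [0.4921, -0.1293, 0.0587]
tool_rot: [3.141, -0.0, 1.467]
contact_force: [-0.1, -1.5, -0.2]
opening: 0.0004
```

Emit:
apply_moves(
  rows=[
    {"xyz": [4, 0, 0], "turn": 0},
    {"xyz": [4, 0, 0], "turn": 0},
    {"xyz": [4, 0, 0], "turn": 0},
    {"xyz": [4, 0, 0], "turn": 0},
    {"xyz": [4, 0, 0], "turn": 0},
    {"xyz": [4, 0, 0], "turn": 0},
    {"xyz": [0, 0, 0], "turn": 0},
  ],
)

```text
time: 13.92
tool_pos: [0.4944, -0.1048, 0.0587]
tool_rot: [-3.141, -0.001, 1.467]
contact_force: [-0.1, -0.3, 0.6]
opening: 0.0004
```

Emit:
apply_moves(
  rows=[
    {"xyz": [4, 0, 0], "turn": 0},
    {"xyz": [4, 0, 0], "turn": 0},
  ],
)

```text
time: 14.18
tool_pos: [0.4952, -0.0975, 0.0587]
tool_rot: [-3.141, 0.0, 1.467]
contact_force: [-0.8, -2.7, 0.4]
opening: 0.0003
```

```bash
python3 - <<'E'
from h import *
s=robot.read_camera("scene"); print(robot.observe()["tool_pos"],robot.observe()["contact_force"])
cv2.imwrite("pics/p7.png",cv2.resize(s["frame"][150:390,270:490],(550,600)))
E
```

```text
[ 0.49519871 -0.09696871  0.05865244] [-0.39139255 -1.643483    0.0047925 ]
```

View pics/p7.png

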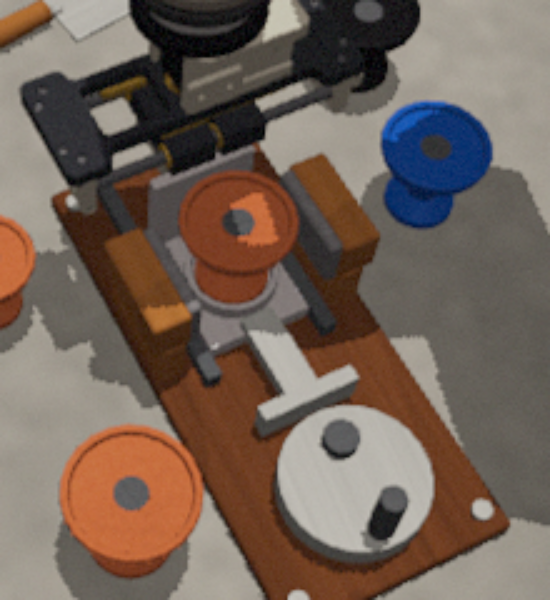

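The carriage has come well forward, and the T head at (310,395) is nearing the cam's low side. I'll push on to the stop.

Emit:
apply_moves(
  rows=[
    {"xyz": [4, 0, 0], "turn": 0},
    {"xyz": [3, 0, 0], "turn": 0},
    {"xyz": [3, 0, 0], "turn": 0},
  ],
)

```text
time: 14.6
tool_pos: [0.4959, -0.0906, 0.0587]
tool_rot: [-3.141, 0.005, 1.469]
contact_force: [-7.9, -30.0, -2.0]
opening: 0.0009
```

Emit:
apply_moves(
  rows=[
    {"xyz": [2, 0, 0], "turn": 0},
    {"xyz": [2, 0, 0], "turn": 0},
  ],
)

```text
time: 14.85
tool_pos: [0.496, -0.0905, 0.0588]
tool_rot: [-3.141, 0.011, 1.469]
contact_force: [-12.3, -46.1, -2.2]
opening: 0.0003
```

It is hard on the stop at TCP y = -0.0905. Backing off.

Emit:
apply_moves(
  rows=[
    {"xyz": [-4, 0, 0], "turn": 0},
    {"xyz": [-6, 0, 0], "turn": 0},
    {"xyz": [-20, 0, 0], "turn": 0},
    {"xyz": [-30, 0, 0], "turn": 0},
    {"xyz": [-10, 0, -20], "turn": 0},
    {"xyz": [0, 0, -40], "turn": 0},
    {"xyz": [0, 0, -50], "turn": 0},
    {"xyz": [0, 0, -40], "turn": 0},
    {"xyz": [0, 0, 0], "turn": 0},
    {"xyz": [0, 0, 0], "turn": 0},
  ],
)

```text
time: 16.1
tool_pos: [0.4892, -0.1525, 0.2079]
tool_rot: [-3.141, -0.001, 1.467]
contact_force: [0.3, 0.2, -0.2]
opening: 0.0006
```

```bash
python3 - <<'E'
from h import *
c=robot.read_camera("top"); s=robot.read_camera("scene"); o=robot.observe(); print(o["time"],o["tool_pos"],o["contact_force"])
im=np.zeros((480,800,3),np.uint8); im[:,:400]=cv2.resize(s["frame"][160:400,280:480],(400,480)); im[:,400:]=cv2.resize(c["frame"][160:400,160:360],(400,480))
cv2.imwrite("pics/p8.png",im)
E
```

```text
16.2 [ 0.48883703 -0.15259801  0.20722365] [ 0.19868268  0.6725689  -0.2386815 ]
```

View pics/p8.png

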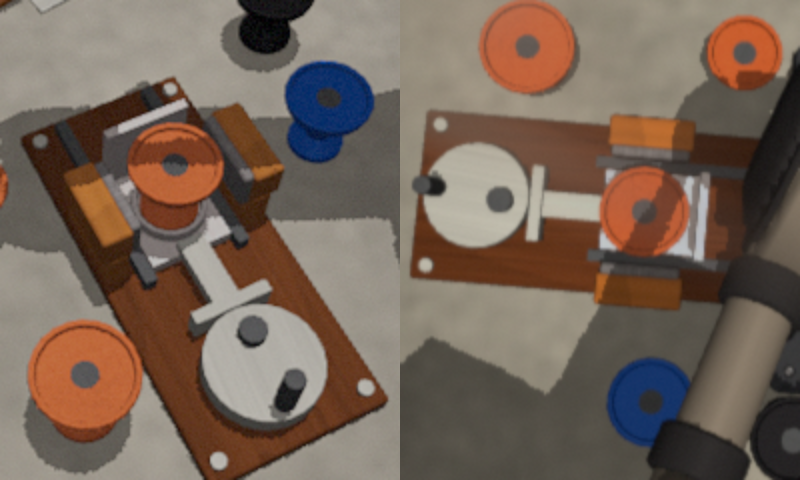

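The end plate has moved 27 px, or about 45 mm. The T head is at the cam's low side, the lamp is upright between the brushes, and the arm is clear.

```bash
python3 -c "
from h import *
print(robot.hand_in())"
```

```text
the job is handed in; nothing more can be done
None
```

The cam is round, the carriage is at its forward stop with the lamp between the brushes, and the job was handed in at about 16 s. The hand-in gave no verdict.

**Cam:** I straddled the peg with the open fingers and led it counter-clockwise by about 2.1 rad. A camera check then put the cam at about 3.02 rad, so the low point was about 0.12 rad off square against the 0.5 rad allowed. The carriage was still back.

**Carriage:** I pushed the end plate with closed fingers until the force rose to about 48 N at the stop. The fingers advanced about 45 mm from where I had measured the plate, and the last top picture shows the plate moved about 27 px, also about 45 mm.

**Last checks:**
- The lamp stands upright in its seat.
- The larger spare lamp looks unmoved, and so does what the arm left visible of the smaller one. The scraper was out of the last picture, but no move came near it.
- The arm is raised clear at z = 0.21 m, with contact force under 1 N.

**Disagreement:** The first measurements of the pivot and peg differed by 5–9 mm between the two cameras. I settled the peg by allowing for its lean in the top view and took a middle value for the pivot. Closing the fingers to 15.4 mm on the peg confirmed its position.

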